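# Load the glue-curing lamp box and pull it on

### The arm

A 6-joint arm with a two-finger parallel gripper is mounted at the origin on the work surface. World frame = base frame: x ahead of the robot, y to its left, z up, the work surface at z = 0. Lengths are in mm, angles in rad, forces in N, time in s.
With the tool pointing down it reaches from about 350 to 975 mm from the base axis. Payload 7.1 kg.
Tool frame: the origin (TCP) lies on the mounting face of the last link; the fingertips stand 182 mm ahead of it and the grasp point (between the pads) lies 163 mm ahead of it (ctrl.tcp_to_tips is the distance from the TCP to the fingertips, in mm); z points along the fingers, y is the direction in which the jaws open and shut (so a half turn about z gives the same grasp; the last joint's range is limited). The gripper opens to 88 mm and grips with 3 to 60 N. Pads are 20 mm wide; open, the fingers measure 115 mm over their backs; the gripper's body (75 mm by 178 mm) begins 61 mm behind the grasp point.
Start: joints at [1.168, 0.423, 1.63, -0, 1.089, -0.019], TCP at [233.997, 579.527, 404.675] pointing down, gripper open.
Joint ranges: [-3, 3], [-0.9, 2.11], [0.09, 2.58], [-1.31, 4.45], [0.11, 2.69], [-2.54, 2.54]. Speed limits (rad/s): [2.39, 2.39, 3.01, 3.14, 3.14, 3.14].

### API

Orientations are given as a rotation vector (axis times angle).
In Python, from workcell import ctrl gives the robot as it stands. The module is installed in compiled form; this text tells all that it offers.
- The arm moves only by the tool send_rows, never from a script. Its argument "commands" is a list of rows, each an object with "translation": the shift along the world's x, y, z normalised to -1 to 1, where 1 is 0.1 m, a list of three; "twist": the turn, a rotation vector about the world's x, y, z normalised to -1 to 1, where 1 is 0.5 rad, a list of three. A call has exactly 10 rows; each row is the pose to reach, as a shift and turn from the pose commanded when the call began; what a row does not reach only later rows make up. A row lasts 1/10 s, in which the tool goes at most 50 mm and 8.59 degrees, less where a joint would pass 70% of its speed; a pose out of reach is approached as far as the arm can. A call with a number of a shift or a turn outside -1 to 1 is refused whole. A call with a gripper value outside its range is refused whole. "grip" is the closure, from -1 (fully open) to 1 (shut), set as the call begins (left out, the last holds). The fingers move at their own pace and stop on an object; the grip force is fixed at half the most. Time passes only in rows, so rows that repeat a pose let the fingers close, or fill a call up. It gives the time, the measured TCP pose, the force and the opening at its end, in the units of the state.
- ctrl.get_obs(): the state, without advancing time (a new reading comes with each control period).
- ctrl.get_image(name): name is "scene" or "top"; returns a dict with "img" (384x512x3 uint8, red, green, blue), "intrinsics" (3x3 intrinsics, pixels), "cam_to_world" (4x4, takes a point from camera to world coordinates). Camera axes: x right, y down, z forward; pixel columns grow to the right and rows downward; lengths in mm; the calibration is good to about 2 mm. A picture is of the moment at which its call begins. There is no depth.
- ctrl.close_job(): hands the job in, once; it reports no verdict.
The state is a dict: "t": time; "qpos": joint angles; "qvel": joint speeds; "joint_torque": joint torques, N m; "ee_pos": TCP position; "orientation": TCP orientation; "ft_force": force on the tool from outside, world axes, zero at the start; "moment": the same for the moment, N m; "width": finger opening in mm.
Only numpy, scipy, OpenCV 4.12 (cv2) and the standard library are available. Lean on these libraries where they do the work, as an engineer would, in place of code of your own. Each camera call takes 0.05 s, during which the arm holds its last target. There are 200 camera calls.

### The job

Lay the cherry-red porcelain square flat in the open tray of the lamp box, setting it down gently rather than dropping it, then push the tray fully shut. Only then pull the red spring knob right out to its stop, hold it there for about a second to switch the lamp on, and ease it all the way back in: do not let it snap. Leave the pebble, the ruler block and the nipper where they lie.

Things in the scene. Friction and masses are not known exactly. Their poses are not given: they have to be found in the camera images.
- lamp_box: Lamp box for curing glue: cream box with an amber window on top, 200 (x) x 280 (y) x 95 (z) mm, fixed to the shelf. Origin: centre of its underside on the shelf. Its own -x axis points out of its front face (roughly towards the robot), which lies 100 mm from the origin; +y is to the left seen from the robot. The tray bay is in the left part of the front (centred on own y = +50 mm), the knob in the right part (own y = -95 mm).
- tray (a joint): How far the grey tray with the blue front panel is pulled out, m: 0 = fully shut, 0.145 = right out. It slides along the box's own x axis, stays where it is left, and takes about 2 N to push slowly.
- tray_in (a point): Centre of the tray's inner floor, on its surface (22 mm above the shelf); moves with the tray, axes as the lamp box. Inside the tray is 110 (x) x 140 (y) mm; side and back walls rise 25 mm above this floor (to 47 mm above the shelf), the front panel to 62 mm above the shelf. With the tray 110 mm out or more, the inside is clear of the box but for its last 12 mm or less; this point then lies 43 mm or more in front of the box's face.
- tray_front (a point): Middle of the top edge of the outer face of the blue front panel (panel 158 wide, from 12 to 62 mm above the shelf, plain, no handle); moves with the tray. When shut it lies 12 mm in front of the box's face.
- knob (a joint): How far the red knob is pulled out of the box's face, m: 0 = home (at rest), 0.018 = outer stop. A spring pulls it home with 3 N at rest growing to 7.5 N at the stop; it switches at 0.013 and never stays out by itself. Let go, it snaps back.
- knob_back (a point): Point on the knob's axis in the plane of the back of its red disc; moves with the knob, axes as the lamp box. The disc is 52 mm across and 12 mm thick (and a 3 mm boss) and lies in front (own -x) of this point; behind it a bare steel stem of 10 mm diameter runs 40 mm (at rest) to the box's face, so that fingers can hook the disc from behind, coming down from above. The axis is level, 60 mm above the shelf, along the box's x axis.
- tile_c (a point): Centre (half-way up) of the cherry-red porcelain square, 48 x 48 x 10 mm, 40 to 80 g, lying flat on the shelf; its axes are along its sides and up.
- pebble: Frosted pale green glass pebble, round, 40 mm across, 16 mm high; origin in the centre of its underside. Bystander.
- ruler: Aluminium ruler block, 70 (x) x 22 (y) x 20 (z) mm; origin in the centre of its underside. Bystander.
- nipper: Yellow plastic tile nipper lying flat, about 140 (x) x 62 (y) x 14 mm; origin near its middle on the shelf. Bystander.
- vise_front (a point): Middle of the steel turning bar at the front (own -x) end of the dark cast-iron bench vise, 48 mm above the shelf. The vise is bolted down, about 185 (x) x 104 (y) x 109 (z) mm, and reaches from 4 mm in front of this point to 183 mm behind it (own +x), 52 mm to either side. Bystander, an obstacle only.
Not all that is in view belongs to the job. Of the things like the part that bears tile_c, leave any that is black or grey; of the rest the larger one is meant.

How it is judged:
By the outcome, as a careful person would: the job done as asked, in the order asked, and still so for the second after the job is handed in, with the robot touching nothing.
It also fails if it takes over 58 s, if anything falls off the work surface, if the arm or the gripper's body presses on something with over 40 N, if the wrist force passes 120 N, or if a joint passes its speed limit or range.

## Working session

There is one attempt and no reset: what is moved stays moved. The work goes in short steps, Python scripts to look and compute and a tool call to move; the robot and the scene stay as the last step left them, time stands still between calls to the robot, and variables do not carry over. Pictures are saved under pics/ and viewed, about 8 in all and at most 12, crops included, and the job is handed in when it is done.

Besides the shell and the picture viewer there is one more tool, called after "Emit:" as name(argument=value, ...), one argument or row to a line, values as JSON. send_rows: Moves the arm, as the interface text tells. Its arguments: {"type":"object","properties":{"commands":{"type":"array","items":{"type":"object","properties":{"translation":{"type":"array","items":{"type":"number"}},"twist":{"type":"array","items":{"type":"number"}}}}},"grip":{"type":"number"}},"required":["commands"]}

```bash
mkdir -p pics; ls
cat > h.py <<'E'
from workcell import ctrl
import numpy as np, cv2
def grab(n,f=None):
    d=ctrl.get_image(n)
    if f: cv2.imwrite('pics/'+f,d['img'][:,:,::-1]); np.savez('pics/'+f+'.npz',img=d['img'],K=d['intrinsics'],T=d['cam_to_world'])
    return d['img'],np.array(d['intrinsics']),np.array(d['cam_to_world'])
def ray(K,T,u,v,z):
    r=T[:3,:3]@np.linalg.inv(K)@np.array([u,v,1.]); c=T[:3,3]
    return c+r*(z-c[2])/r[2]
def proj(K,T,p):
    q=T[:3,:3].T@(np.array(p)-T[:3,3]); q=K@q; return q[:2]/q[2]
E
python3 - <<'E'
from h import *
a=grab('scene','s0.png'); b=grab('top','t0.png')
for x in (a,b): print(x[1].round(1).tolist(),x[2].round(3).tolist())
print(ctrl.get_obs(), ctrl.tcp_to_tips)
im=np.vstack([a[0],b[0]])
E
```

```text
pics
[[372.1, 0.0, 260.7], [0.0, 372.1, 194.0], [0.0, 0.0, 1.0]] [[0.77, 0.477, -0.423, 954.786], [0.638, -0.58, 0.506, -457.333], [-0.004, -0.66, -0.752, 783.712], [0.0, 0.0, 0.0, 1.0]]
[[400.0, 0.0, 255.2], [0.0, 400.0, 195.9], [0.0, 0.0, 1.0]] [[-0.017, -0.996, 0.085, 422.757], [-1.0, 0.017, 0.001, 16.482], [-0.003, -0.085, -0.996, 1359.569], [0.0, 0.0, 0.0, 1.0]]
{'t': 0.1, 'qpos': array([ 1.16799717e+00,  4.23770042e-01,  1.63059418e+00, -1.83756097e-05,
        1.08859843e+00, -1.89859015e-02]), 'qvel': array([-0.00178166, -0.00099111, -0.00221061,  0.00062078, -0.00014253,
        0.00122315]), 'joint_torque': array([ 9.49901223e-04, -5.45611060e+01, -2.74325806e+01,  6.45440631e-02,
        1.88633334e-02, -5.63497042e-05]), 'ee_pos': array([233.91048032, 579.31331778, 403.98336867]), 'orientation': array([-5.99133728e-01, -3.08365641e+00,  2.10949156e-03]), 'ft_force': array([ 0.47127527, -1.05166166,  0.02642446]), 'moment': array([-0.02086107,  0.00640531, -0.01769811]), 'width': 87.75376960841837} 182.0
```

View pics/s0.png

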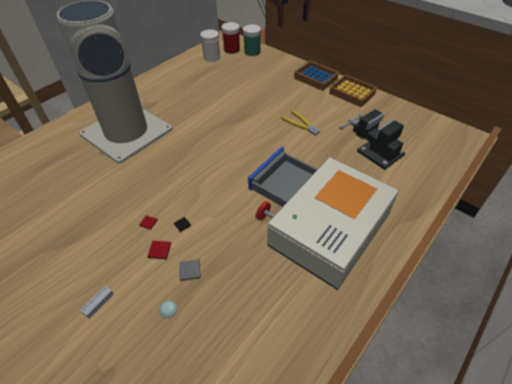

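View pics/t0.png

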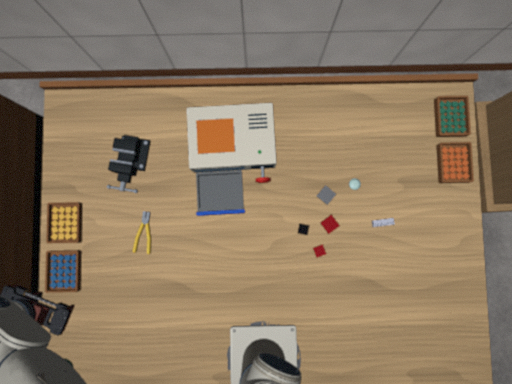

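Candidates in the top view: large red (330,224), small red (320,251), black (303,229) and grey (326,194). After leaving out the black and grey ones, the larger red square is the one meant. I'll measure it and confirm with a crop.

```bash
cat > m.py <<'E'
from h import *
def masks(img):
    h=cv2.cvtColor(img,cv2.COLOR_RGB2HSV).astype(int); H,S,V=h[...,0],h[...,1],h[...,2]
    return dict(red=((H<6)|(H>170))&(S>150)&(V>60), blue=(H>110)&(H<130)&(S>120)&(V>60), cream=(S<50)&(V>165))
def blobs(m,mina=8):
    n,l,s,c=cv2.connectedComponentsWithStats(m.astype(np.uint8)*255)
    return [(l==i,s[i],c[i]) for i in range(1,n) if s[i][4]>=mina]
E
python3 - <<'E'
from m import *
def load(f): d=np.load('pics/'+f+'.npz'); return d['img'],d['K'],d['T']
for f in ('s0.png','t0.png'):
    img,K,T=load(f); M=masks(img)
    for k in M:
        for m,s,c in blobs(M[k],15 if k!='cream' else 1500):
            z=dict(red=10,blue=62,cream=95)[k]
            cn=max(cv2.findContours(m.astype(np.uint8),0,1)[0],key=len)
            # plane-projected points of the mask
            ct=np.array([ray(K,T,u,v,z)[:2] for u,v in cn[:,0]],np.float32)
            r=cv2.minAreaRect(ct)
            print(f,k,s.tolist(),c.round(1),'world',ray(K,T,*c,z)[:2].round(1),np.round(r[0],1),np.round(r[1],1),round(r[2],1))
t=cv2.resize(load('t0.png')[0][90:270,180:380],None,fx=3,fy=3,interpolation=cv2.INTER_CUBIC)
cv2.imwrite('pics/c1.png',t[:,:,::-1])
E
```

```text
s0.png red [224, 34, 14, 19, 179] [230.7  43. ] world [-130.9  647.2] [-134.6  648.6] [ 53.2 163.5] 43.7
s0.png red [256, 202, 14, 18, 137] [262.3 210.1] world [559.2  22.7] [559.5  23.4] [25.9 60.6] 15.6
s0.png red [140, 216, 17, 13, 139] [147.9 221.8] world [ 354.4 -196.5] [ 354.2 -196.6] [34.2 34.4] 19.8
s0.png red [148, 241, 23, 18, 311] [158.8 249.3] world [ 441.7 -233.6] [ 441.5 -233. ] [46.  47.6] 35.4
s0.png blue [249, 147, 34, 42, 67] [264.2 164.3] world [486.5 119.4] [486.2 115.7] [ 24.9 183.7] 9.6
s0.png cream [269, 158, 128, 110, 5257] [331.1 214.1] world [735.1  63.2] [729.   92.5] [195.6 275.3] 2.3
t0.png red [256, 177, 14, 6, 60] [262.3 179.7] world [593.   -7.2] [593.7  -7.8] [44.2 17.1] 89.0
t0.png red [321, 215, 18, 18, 177] [329.5 223.7] world [ 439.8 -230.3] [ 439.7 -230.1] [44.8 44. ] 35.3
t0.png red [314, 245, 12, 12, 94] [319.2 250.6] world [ 350.8 -192.9] [ 350.8 -192.9] [31.4 31.8] 17.3
t0.png blue [197, 209, 47, 6, 143] [220.5 211.6] world [484.5 131.5] [484.4 133. ] [ 10.7 149.9] 2.3
t0.png cream [186, 103, 90, 65, 3731] [234.6 135.6] world [726.7  80.7] [729.5  93.7] [199.  279.4] 2.5
t0.png cream [230, 326, 67, 58, 1646] [259.2 344.1] world [73.2 13.4] [42.5  2.3] [166.8 204.3] 0.1
```

View pics/c1.png

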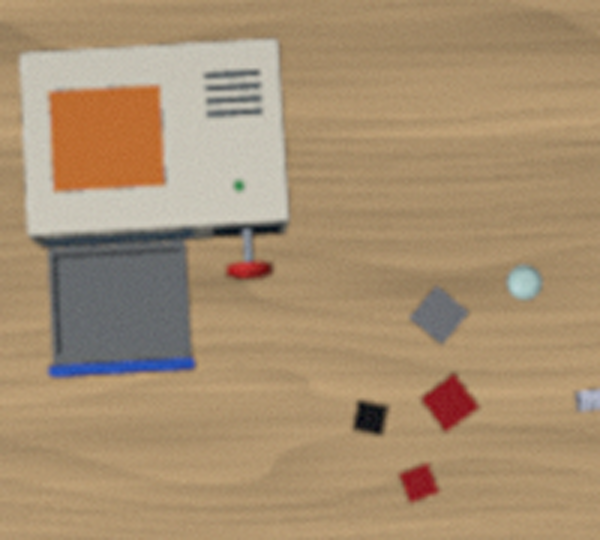

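The crop confirms it: the large cherry-red square is at crop (450,402), top-view pixel (330,224), about 46 mm wide. The other red one, at crop (419,483), measures about 31 mm. The tile is at about (440.5,-231.5) with yaw 35°. The box is at about (729,93) with yaw 2.4°. Now I'll move over the tile.

Emit:
send_rows(
  commands=[
    {"translation":[0.06,-0.1,0],"twist":[0,0,-0.06]},
    {"translation":[0.12,-0.2,0],"twist":[0,0,-0.12]},
    {"translation":[0.18,-0.3,0],"twist":[0,0,-0.18]},
    {"translation":[0.24,-0.4,0],"twist":[0,0,-0.24]},
    {"translation":[0.3,-0.5,0],"twist":[0,0,-0.3]},
    {"translation":[0.36,-0.6,0],"twist":[0,0,-0.36]},
    {"translation":[0.42,-0.7,0],"twist":[0,0,-0.42]},
    {"translation":[0.48,-0.8,0],"twist":[0,0,-0.48]},
    {"translation":[0.54,-0.9,0],"twist":[0,0,-0.54]},
    {"translation":[0.6,-1,0],"twist":[0,0,-0.6]},
  ],
  grip=-1,
)

```text
t: 1.1
ee_pos: [294.5, 478.7, 404.7]
orientation: [1.057, 2.958, 0.0]
ft_force: [0.0, -0.2, -1.1]
width: 87.8
```

Emit:
send_rows(
  commands=[
    {"translation":[0.06,-0.1,0],"twist":[0,0,-0.06]},
    {"translation":[0.12,-0.2,0],"twist":[0,0,-0.12]},
    {"translation":[0.18,-0.3,0],"twist":[0,0,-0.18]},
    {"translation":[0.24,-0.4,0],"twist":[0,0,-0.24]},
    {"translation":[0.3,-0.5,0],"twist":[0,0,-0.3]},
    {"translation":[0.36,-0.6,0],"twist":[0,0,-0.36]},
    {"translation":[0.42,-0.7,0],"twist":[0,0,-0.42]},
    {"translation":[0.48,-0.8,0],"twist":[0,0,-0.48]},
    {"translation":[0.54,-0.9,0],"twist":[0,0,-0.54]},
    {"translation":[0.6,-1,0],"twist":[0,0,-0.54]},
  ],
)

```text
t: 2.1
ee_pos: [354.5, 378.7, 404.7]
orientation: [-1.444, -2.79, -0.0]
ft_force: [-0.9, -0.3, 0.3]
width: 87.8
```

Emit:
send_rows(
  commands=[
    {"translation":[0.04,-0.1,0],"twist":[0,0,0]},
    {"translation":[0.08,-0.2,0],"twist":[0,0,0]},
    {"translation":[0.12,-0.3,0],"twist":[0,0,0]},
    {"translation":[0.16,-0.4,0],"twist":[0,0,0]},
    {"translation":[0.2,-0.5,0],"twist":[0,0,0]},
    {"translation":[0.24,-0.6,0],"twist":[0,0,0]},
    {"translation":[0.28,-0.7,0],"twist":[0,0,0]},
    {"translation":[0.32,-0.8,0],"twist":[0,0,0]},
    {"translation":[0.36,-0.9,0],"twist":[0,0,0]},
    {"translation":[0.4,-1,0],"twist":[0,0,0]},
  ],
)

```text
t: 3.1
ee_pos: [394.3, 278.7, 404.7]
orientation: [1.442, 2.791, 0.0]
ft_force: [-0.5, 0.9, 0.1]
width: 88.0
```

Emit:
send_rows(
  commands=[
    {"translation":[0.02,-0.1,0],"twist":[0,0,0]},
    {"translation":[0.04,-0.2,0],"twist":[0,0,0]},
    {"translation":[0.06,-0.3,0],"twist":[0,0,0]},
    {"translation":[0.08,-0.4,0],"twist":[0,0,0]},
    {"translation":[0.1,-0.5,0],"twist":[0,0,0]},
    {"translation":[0.12,-0.6,0],"twist":[0,0,0]},
    {"translation":[0.14,-0.7,0],"twist":[0,0,0]},
    {"translation":[0.16,-0.8,0],"twist":[0,0,0]},
    {"translation":[0.18,-0.9,0],"twist":[0,0,0]},
    {"translation":[0.2,-1,0],"twist":[0,0,0]},
  ],
)

```text
t: 4.1
ee_pos: [414.1, 178.7, 404.7]
orientation: [-1.442, -2.791, 0.0]
ft_force: [-0.7, 0.2, 0.4]
width: 88.1
```

Emit:
send_rows(
  commands=[
    {"translation":[0.02,-0.1,0],"twist":[0,0,0]},
    {"translation":[0.04,-0.2,0],"twist":[0,0,0]},
    {"translation":[0.06,-0.3,0],"twist":[0,0,0]},
    {"translation":[0.08,-0.4,0],"twist":[0,0,0]},
    {"translation":[0.1,-0.5,0],"twist":[0,0,0]},
    {"translation":[0.12,-0.6,0],"twist":[0,0,0]},
    {"translation":[0.14,-0.7,0],"twist":[0,0,0]},
    {"translation":[0.16,-0.8,0],"twist":[0,0,0]},
    {"translation":[0.18,-0.9,0],"twist":[0,0,0]},
    {"translation":[0.2,-1,0],"twist":[0,0,0]},
  ],
)

```text
t: 5.1
ee_pos: [434.2, 78.7, 404.7]
orientation: [1.442, 2.791, -0.0]
ft_force: [-0.2, 0.6, 0.2]
width: 87.9
```

Emit:
send_rows(
  commands=[
    {"translation":[0,-0.1,-0.04],"twist":[0,0,0]},
    {"translation":[0.01,-0.2,-0.08],"twist":[0,0,0]},
    {"translation":[0.02,-0.3,-0.12],"twist":[0,0,0]},
    {"translation":[0.02,-0.4,-0.16],"twist":[0,0,0]},
    {"translation":[0.03,-0.5,-0.2],"twist":[0,0,0]},
    {"translation":[0.04,-0.6,-0.24],"twist":[0,0,0]},
    {"translation":[0.04,-0.7,-0.28],"twist":[0,0,0]},
    {"translation":[0.05,-0.8,-0.32],"twist":[0,0,0]},
    {"translation":[0.06,-0.9,-0.36],"twist":[0,0,0]},
    {"translation":[0.06,-1,-0.4],"twist":[0,0,0]},
  ],
)

```text
t: 6.1
ee_pos: [440.2, -21.3, 364.4]
orientation: [1.442, 2.791, 0.0]
ft_force: [-0.4, 0.1, 0.1]
width: 87.8
```

Emit:
send_rows(
  commands=[
    {"translation":[0,-0.1,-0.04],"twist":[0,0,0]},
    {"translation":[0,-0.2,-0.08],"twist":[0,0,0]},
    {"translation":[0,-0.3,-0.12],"twist":[0,0,0]},
    {"translation":[0,-0.4,-0.16],"twist":[0,0,0]},
    {"translation":[0,-0.5,-0.2],"twist":[0,0,0]},
    {"translation":[0,-0.6,-0.24],"twist":[0,0,0]},
    {"translation":[0,-0.7,-0.28],"twist":[0,0,0]},
    {"translation":[0,-0.8,-0.32],"twist":[0,0,0]},
    {"translation":[0,-0.9,-0.36],"twist":[0,0,0]},
    {"translation":[0,-1,-0.4],"twist":[0,0,0]},
  ],
)

```text
t: 7.1
ee_pos: [440.0, -121.3, 324.3]
orientation: [-1.442, -2.791, 0.0]
ft_force: [-0.5, -0.0, 0.2]
width: 87.8
```

Emit:
send_rows(
  commands=[
    {"translation":[0,-0.11,-0.08],"twist":[0,0,0]},
    {"translation":[0,-0.22,-0.16],"twist":[0,0,0]},
    {"translation":[0,-0.33,-0.24],"twist":[0,0,0]},
    {"translation":[0,-0.44,-0.32],"twist":[0,0,0]},
    {"translation":[0,-0.55,-0.4],"twist":[0,0,0]},
    {"translation":[0,-0.66,-0.48],"twist":[0,0,0]},
    {"translation":[0,-0.77,-0.56],"twist":[0,0,0]},
    {"translation":[0,-0.88,-0.64],"twist":[0,0,0]},
    {"translation":[0,-0.99,-0.72],"twist":[0,0,0]},
    {"translation":[0,-1,-0.8],"twist":[0,0,0]},
  ],
)

```text
t: 8.1
ee_pos: [440.2, -221.8, 244.1]
orientation: [1.443, 2.79, -0.0]
ft_force: [0.2, 0.2, -0.1]
width: 87.6
```

Emit:
send_rows(
  commands=[
    {"translation":[0,-0.04,-0.08],"twist":[0,0,0]},
    {"translation":[0,-0.08,-0.16],"twist":[0,0,0]},
    {"translation":[0,-0.11,-0.24],"twist":[0,0,0]},
    {"translation":[0,-0.11,-0.32],"twist":[0,0,0]},
    {"translation":[0,-0.11,-0.4],"twist":[0,0,0]},
    {"translation":[0,-0.11,-0.46],"twist":[0,0,0]},
    {"translation":[0,-0.11,-0.52],"twist":[0,0,0]},
    {"translation":[0,-0.11,-0.56],"twist":[0,0,0]},
    {"translation":[0,-0.11,-0.59],"twist":[0,0,0]},
    {"translation":[0,-0.11,-0.6],"twist":[0,0,0]},
  ],
)

```text
t: 9.1
ee_pos: [440.0, -231.4, 184.4]
orientation: [-1.442, -2.791, -0.0]
ft_force: [0.6, 0.6, 0.7]
width: 87.8
```

Emit:
send_rows(
  commands=[
    {"translation":[0,0,0],"twist":[0,0,0]},
    {"translation":[0,0,0],"twist":[0,0,0]},
    {"translation":[0,0,0],"twist":[0,0,0]},
    {"translation":[0,0,0],"twist":[0,0,0]},
    {"translation":[0,0,0],"twist":[0,0,0]},
    {"translation":[0,0,0],"twist":[0,0,0]},
    {"translation":[0,0,0],"twist":[0,0,0]},
    {"translation":[0,0,0],"twist":[0,0,0]},
    {"translation":[0,0,0],"twist":[0,0,0]},
    {"translation":[0,0,0],"twist":[0,0,0]},
  ],
  grip=1,
)

```text
t: 10.1
ee_pos: [440.1, -231.5, 184.8]
orientation: [1.442, 2.791, -0.0]
ft_force: [0.7, 0.0, 3.0]
width: 47.5
```

Emit:
send_rows(
  commands=[
    {"translation":[0,0,0.05],"twist":[0,0,0]},
    {"translation":[0,0,0.12],"twist":[0,0,0]},
    {"translation":[0,0,0.22],"twist":[0,0,0]},
    {"translation":[0,0.1,0.33],"twist":[0,0,0]},
    {"translation":[0,0.2,0.44],"twist":[0,0,0]},
    {"translation":[0,0.3,0.55],"twist":[0,0,0]},
    {"translation":[0,0.4,0.66],"twist":[0,0,0]},
    {"translation":[0,0.5,0.77],"twist":[0,0,0]},
    {"translation":[0,0.6,0.88],"twist":[0,0,0]},
    {"translation":[0,0.7,1.0],"twist":[0,0,0]},
  ],
)

```text
t: 11.1
ee_pos: [439.9, -160.5, 285.6]
orientation: [-1.442, -2.791, 0.0]
ft_force: [0.1, -0.0, -1.6]
width: 47.7
```

Emit:
send_rows(
  commands=[
    {"translation":[0.04,0.1,0.02],"twist":[0,0,0.07]},
    {"translation":[0.08,0.2,0.04],"twist":[0,0,0.14]},
    {"translation":[0.12,0.3,0.06],"twist":[0,0,0.21]},
    {"translation":[0.16,0.4,0.08],"twist":[0,0,0.28]},
    {"translation":[0.2,0.5,0.1],"twist":[0,0,0.35]},
    {"translation":[0.24,0.6,0.12],"twist":[0,0,0.42]},
    {"translation":[0.28,0.7,0.14],"twist":[0,0,0.49]},
    {"translation":[0.32,0.8,0.16],"twist":[0,0,0.56]},
    {"translation":[0.36,0.9,0.18],"twist":[0,0,0.63]},
    {"translation":[0.4,1.0,0.2],"twist":[0,0,0.7]},
  ],
)

```text
t: 12.1
ee_pos: [480.3, -60.6, 304.8]
orientation: [0.93, 3.001, -0.0]
ft_force: [-0.4, -0.3, -1.1]
width: 47.5
```

Emit:
send_rows(
  commands=[
    {"translation":[0.04,0.1,0],"twist":[0,0,0.07]},
    {"translation":[0.08,0.2,0],"twist":[0,0,0.14]},
    {"translation":[0.12,0.3,0],"twist":[0,0,0.21]},
    {"translation":[0.16,0.4,0],"twist":[0,0,0.28]},
    {"translation":[0.2,0.5,0],"twist":[0,0,0.35]},
    {"translation":[0.24,0.6,0],"twist":[0,0,0.42]},
    {"translation":[0.28,0.7,0],"twist":[0,0,0.49]},
    {"translation":[0.32,0.8,0],"twist":[0,0,0.56]},
    {"translation":[0.36,0.9,0],"twist":[0,0,0.63]},
    {"translation":[0.4,1.0,0],"twist":[0,0,0.7]},
  ],
)

```text
t: 13.1
ee_pos: [520.3, 39.4, 304.7]
orientation: [-0.393, -3.117, 0.0]
ft_force: [0.0, 0.3, -1.1]
width: 47.5
```

Emit:
send_rows(
  commands=[
    {"translation":[0.04,0.1,0],"twist":[0,0,0.06]},
    {"translation":[0.08,0.2,0],"twist":[0,0,0.12]},
    {"translation":[0.12,0.3,0],"twist":[0,0,0.18]},
    {"translation":[0.16,0.4,0],"twist":[0,0,0.24]},
    {"translation":[0.2,0.5,0],"twist":[0,0,0.3]},
    {"translation":[0.24,0.6,0],"twist":[0,0,0.36]},
    {"translation":[0.28,0.7,0],"twist":[0,0,0.42]},
    {"translation":[0.32,0.8,0],"twist":[0,0,0.48]},
    {"translation":[0.36,0.9,0],"twist":[0,0,0.54]},
    {"translation":[0.4,0.98,0],"twist":[0,0,0.6]},
  ],
)

```text
t: 14.1
ee_pos: [560.3, 137.5, 304.7]
orientation: [-0.077, 3.141, -0.0]
ft_force: [-0.3, -0.6, -0.7]
width: 47.8
```

Run:
```python
from m import *
img,K,T=grab('scene','s1.png')
o=ctrl.get_obs(); print(o['t'],o['ee_pos'].round(1),o['orientation'].round(3),o['width'],o['ft_force'].round(1))
cv2.imwrite('pics/c2.png',cv2.resize(img[100:290,190:420],None,fx=3,fy=3,interpolation=cv2.INTER_CUBIC)[:,:,::-1])
# predicted pixels
c=np.array([729,93.]);a=np.radians(2.4);ex=np.array([np.cos(a),np.sin(a)]);ey=np.array([-ex[1],ex[0]])
w=lambda x,y,z:np.r_[c+x*ex+y*ey,z]
for n,p in dict(tfl=w(-247,129,62),tfr=w(-247,-29,62),knobback=w(-140,-95,60),boxFR=w(-100,-140,95),boxFL=w(-100,140,95),tray_in=w(-168,50,22)).items(): 
    q=proj(K,T,p); print(n,p.round(1),q.round(1),((q-[190,100])*3).round(0))
```

```text
14.15 [560.9 138.2 304.8] [-8.00e-02  3.14e+00  1.00e-03] 47.66519565096835 [0.3 1.  0.4]
tfl [476.8 211.5  62. ] [281.7 145.8] [275. 137.]
tfr [483.4  53.7  62. ] [247.9 177. ] [174. 231.]
knobback [593.1  -7.8  60. ] [265.1 211.6] [225. 335.]
boxFR [635.  -51.1  95. ] [267.3 222.5] [232. 368.]
boxFL [623.2 228.7  95. ] [329.1 156.2] [417. 168.]
tray_in [559.1 135.9  22. ] [288. 183.] [294. 249.]
```

View pics/c2.png

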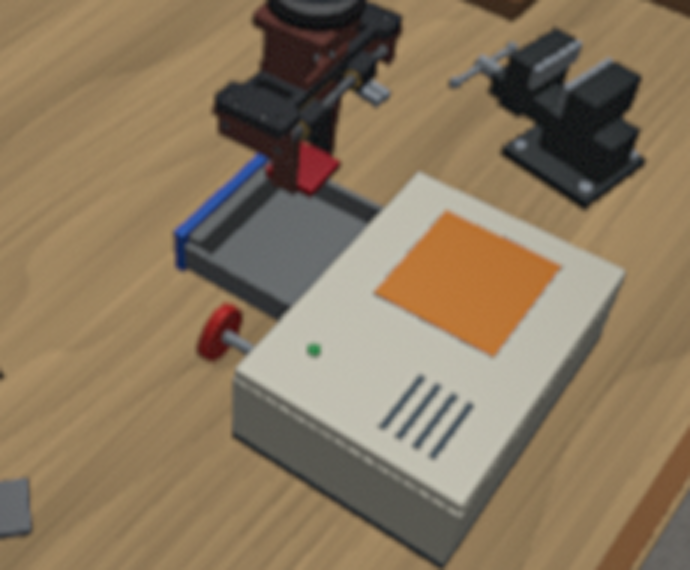

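The crop shows the tile held over the tray at (305,170). The box and tray corners match the predictions to within about 2 px. Lowering slowly.

Emit:
send_rows(
  commands=[
    {"translation":[0,0,-0.1],"twist":[0,0,0]},
    {"translation":[0,0,-0.2],"twist":[0,0,0]},
    {"translation":[0,0,-0.3],"twist":[0,0,0]},
    {"translation":[0,0,-0.4],"twist":[0,0,0]},
    {"translation":[0,0,-0.5],"twist":[0,0,0]},
    {"translation":[0,0,-0.6],"twist":[0,0,0]},
    {"translation":[0,0,-0.7],"twist":[0,0,0]},
    {"translation":[0,0,-0.8],"twist":[0,0,0]},
    {"translation":[0,0,-0.88],"twist":[0,0,0]},
    {"translation":[0,0,-0.93],"twist":[0,0,0]},
  ],
)

```text
t: 15.15
ee_pos: [559.8, 136.5, 210.7]
orientation: [0.073, -3.14, 0.0]
ft_force: [0.2, -0.1, -0.0]
width: 47.6
```

Emit:
send_rows(
  commands=[
    {"translation":[0,0,-0.01],"twist":[0,0,0]},
    {"translation":[0,0,-0.015],"twist":[0,0,0]},
    {"translation":[0,0,-0.02],"twist":[0,0,0]},
    {"translation":[0,0,-0.025],"twist":[0,0,0]},
    {"translation":[0,0,-0.03],"twist":[0,0,0]},
    {"translation":[0,0,-0.035],"twist":[0,0,0]},
    {"translation":[0,0,-0.04],"twist":[0,0,0]},
    {"translation":[0,0,-0.045],"twist":[0,0,0]},
    {"translation":[0,0,-0.048],"twist":[0,0,0]},
    {"translation":[0,0,-0.048],"twist":[0,0,0]},
  ],
)

```text
t: 16.15
ee_pos: [560.0, 136.5, 206.8]
orientation: [0.073, -3.141, 0.0]
ft_force: [0.7, 0.9, -0.3]
width: 47.8
```

Emit:
send_rows(
  commands=[
    {"translation":[0,0,0],"twist":[0,0,0]},
    {"translation":[0,0,0],"twist":[0,0,0]},
    {"translation":[0,0,0],"twist":[0,0,0]},
    {"translation":[0,0,0],"twist":[0,0,0]},
    {"translation":[0,0,0.04],"twist":[0,0,0]},
    {"translation":[0,0,0.12],"twist":[0,0,0]},
    {"translation":[0,0,0.25],"twist":[0,0,0]},
    {"translation":[0,0,0.4],"twist":[0,0,0]},
    {"translation":[0,0,0.55],"twist":[0,0,0]},
    {"translation":[0,0,0.65],"twist":[0,0,0]},
  ],
  grip=-0.5,
)

```text
t: 17.15
ee_pos: [560.4, 136.6, 274.1]
orientation: [-0.073, 3.138, 0.001]
ft_force: [0.7, -0.2, 0.5]
width: 66.1
```

Emit:
send_rows(
  commands=[
    {"translation":[-0.1,0,0],"twist":[0,0,0]},
    {"translation":[-0.2,0,0],"twist":[0,0,0]},
    {"translation":[-0.3,-0.01,0],"twist":[0,0,0]},
    {"translation":[-0.4,-0.02,0],"twist":[0,0,0]},
    {"translation":[-0.5,-0.03,0],"twist":[0,0,0]},
    {"translation":[-0.6,-0.04,0],"twist":[0,0,0]},
    {"translation":[-0.7,-0.05,0],"twist":[0,0,0]},
    {"translation":[-0.8,-0.05,0],"twist":[0,0,0]},
    {"translation":[-0.9,-0.05,0],"twist":[0,0,0]},
    {"translation":[-1,-0.05,0],"twist":[0,0,0]},
  ],
  grip=0.1,
)

```text
t: 18.15
ee_pos: [459.2, 131.5, 271.9]
orientation: [-0.072, 3.141, 0.0]
ft_force: [-0.4, -0.4, -0.8]
width: 39.3
```

Run:
```python
from m import *
a,K,T=grab('scene','s2.png'); b,K2,T2=grab('top','t2.png')
o=ctrl.get_obs(); print(o['t'],o['ee_pos'].round(1),o['width'])
f=lambda i:cv2.resize(i,(800,300*2)) if 0 else i
A=cv2.resize(a[100:260,200:380],None,fx=2.2,fy=2.2,interpolation=2); B=cv2.resize(b[90:250,160:340],None,fx=2.2,fy=2.2,interpolation=2)
cv2.imwrite('pics/c3.png',np.hstack([A,B])[:,:,::-1])
for n,i,k,t in(('s',a,K,T),('t',b,K2,T2)):
  for m,s,c in blobs(masks(i)['red'],30): print(n,s.tolist(),c.round(1),'z32',ray(k,t,*c,32)[:2].round(1))
```

```text
18.25 [458.6 131.5 271.8] 39.68698101619859
s [278, 174, 22, 16, 209] [288.2 181.5] z32 [561.2 133. ]
s [256, 202, 14, 18, 135] [262.3 210. ] z32 [570.2   9.3]
s [140, 216, 17, 13, 139] [147.9 221.8] z32 [ 371.5 -203.9]
t [256, 177, 14, 6, 60] [262.3 179.7] z32 [590.3  -6.8]
t [213, 183, 14, 13, 144] [218.8 188.4] z32 [563.5 139. ]
t [314, 245, 12, 12, 94] [319.2 250.5] z32 [ 352.3 -189.4]
```

View pics/c3.png

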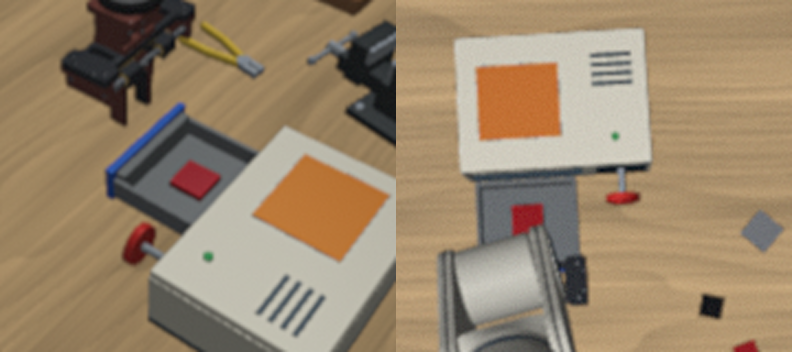

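The tile lies flat in the tray at left-crop (195,180). Lowering in front of the panel and pushing.

Emit:
send_rows(
  commands=[
    {"translation":[0,0,-0.06],"twist":[0,0,0]},
    {"translation":[0,0,-0.12],"twist":[0,0,0]},
    {"translation":[0,0,-0.18],"twist":[0,0,0]},
    {"translation":[0,0,-0.24],"twist":[0,0,0]},
    {"translation":[0,0,-0.3],"twist":[0,0,0]},
    {"translation":[0,0,-0.36],"twist":[0,0,0]},
    {"translation":[0,0,-0.42],"twist":[0,0,0]},
    {"translation":[0,0,-0.48],"twist":[0,0,0]},
    {"translation":[0,0,-0.54],"twist":[0,0,0]},
    {"translation":[0.03,0,-0.55],"twist":[0,0,0]},
  ],
)

```text
t: 19.25
ee_pos: [462.6, 131.4, 216.1]
orientation: [0.073, -3.139, 0.001]
ft_force: [-0.2, 0.3, 0.5]
width: 39.3
```

Emit:
send_rows(
  commands=[
    {"translation":[0.06,0,0],"twist":[0,0,0]},
    {"translation":[0.12,0,0],"twist":[0,0,0]},
    {"translation":[0.19,0.01,0],"twist":[0,0,0]},
    {"translation":[0.27,0.01,0],"twist":[0,0,0]},
    {"translation":[0.35,0.01,0],"twist":[0,0,0]},
    {"translation":[0.44,0.02,0],"twist":[0,0,0]},
    {"translation":[0.53,0.02,0],"twist":[0,0,0]},
    {"translation":[0.62,0.03,0],"twist":[0,0,0]},
    {"translation":[0.71,0.03,0],"twist":[0,0,0]},
    {"translation":[0.8,0.03,0],"twist":[0,0,0]},
  ],
)

```text
t: 20.25
ee_pos: [543.8, 134.7, 216.9]
orientation: [-0.072, 3.14, 0.0]
ft_force: [-1.7, 1.6, 0.3]
width: 39.7
```

Emit:
send_rows(
  commands=[
    {"translation":[0.08,0,0],"twist":[0,0,0]},
    {"translation":[0.15,0,0],"twist":[0,0,0]},
    {"translation":[0.22,0.01,0],"twist":[0,0,0]},
    {"translation":[0.28,0.01,0],"twist":[0,0,0]},
    {"translation":[0.34,0.01,0],"twist":[0,0,0]},
    {"translation":[0.39,0.01,0],"twist":[0,0,0]},
    {"translation":[0.44,0.02,0],"twist":[0,0,0]},
    {"translation":[0.48,0.02,0],"twist":[0,0,0]},
    {"translation":[0.52,0.02,0],"twist":[0,0,0]},
    {"translation":[0.55,0.02,0],"twist":[0,0,0]},
  ],
)

```text
t: 21.25
ee_pos: [598.3, 136.6, 216.9]
orientation: [-0.072, 3.141, 0.0]
ft_force: [-2.0, 1.2, -0.8]
width: 39.3
```

Emit:
send_rows(
  commands=[
    {"translation":[0.01,0,0],"twist":[0,0,0]},
    {"translation":[0.02,0,0],"twist":[0,0,0]},
    {"translation":[0.03,0,0],"twist":[0,0,0]},
    {"translation":[0.04,0,0],"twist":[0,0,0]},
    {"translation":[0.05,0,0],"twist":[0,0,0]},
    {"translation":[0.055,0,0],"twist":[0,0,0]},
    {"translation":[0.06,0,0],"twist":[0,0,0]},
    {"translation":[0.065,0,0],"twist":[0,0,0]},
    {"translation":[0.07,0,0],"twist":[0,0,0]},
    {"translation":[0.075,0,0],"twist":[0,0,0]},
  ],
)

```text
t: 22.25
ee_pos: [604.7, 136.5, 216.8]
orientation: [0.072, -3.138, 0.0]
ft_force: [-7.2, 2.8, 5.6]
width: 39.7
```

Emit:
send_rows(
  commands=[
    {"translation":[0.003,0,0],"twist":[0,0,0]},
    {"translation":[0.006,0,0],"twist":[0,0,0]},
    {"translation":[0.009,0,0],"twist":[0,0,0]},
    {"translation":[0.012,0,0],"twist":[0,0,0]},
    {"translation":[0.015,0,0],"twist":[0,0,0]},
    {"translation":[0.015,0,0],"twist":[0,0,0]},
    {"translation":[0.015,0,0],"twist":[0,0,0]},
    {"translation":[0.015,0,0],"twist":[0,0,0]},
    {"translation":[0.015,0,0],"twist":[0,0,0]},
    {"translation":[0.015,0,0],"twist":[0,0,0]},
  ],
)

```text
t: 23.25
ee_pos: [605.2, 136.5, 216.7]
orientation: [0.072, -3.135, 0.001]
ft_force: [-12.0, 0.7, 8.3]
width: 39.5
```

The tray is at its stop: contact at 605 mm as predicted, and the force rises steeply there. Backing off, lifting and moving over the knob gap.

Emit:
send_rows(
  commands=[
    {"translation":[-0.05,0,0],"twist":[0,0,0]},
    {"translation":[-0.15,0,0],"twist":[0,0,0]},
    {"translation":[-0.2,0,0.05],"twist":[0,0,0]},
    {"translation":[-0.2,0,0.16],"twist":[0,0,0]},
    {"translation":[-0.2,0,0.28],"twist":[0,0,0]},
    {"translation":[-0.2,0,0.4],"twist":[0,0,0]},
    {"translation":[-0.2,0,0.5],"twist":[0,0,0]},
    {"translation":[-0.2,-0.1,0.6],"twist":[0,0,0]},
    {"translation":[-0.2,-0.2,0.7],"twist":[0,0,0]},
    {"translation":[-0.2,-0.3,0.8],"twist":[0,0,0]},
  ],
  grip=0.45,
)

```text
t: 24.25
ee_pos: [586.9, 105.4, 297.7]
orientation: [0.072, -3.141, 0.0]
ft_force: [0.6, 0.6, -0.2]
width: 24.4
```

Emit:
send_rows(
  commands=[
    {"translation":[0.03,-0.1,0],"twist":[0,0,0]},
    {"translation":[0.06,-0.2,0],"twist":[0,0,0]},
    {"translation":[0.09,-0.3,0],"twist":[0,0,0]},
    {"translation":[0.12,-0.4,0],"twist":[0,0,0]},
    {"translation":[0.15,-0.5,0],"twist":[0,0,0]},
    {"translation":[0.18,-0.6,0],"twist":[0,0,0]},
    {"translation":[0.2,-0.7,0],"twist":[0,0,0]},
    {"translation":[0.22,-0.8,0],"twist":[0,0,0]},
    {"translation":[0.24,-0.9,0],"twist":[0,0,0]},
    {"translation":[0.26,-1.0,0],"twist":[0,0,0]},
  ],
)

```text
t: 25.25
ee_pos: [613.1, 5.7, 296.9]
orientation: [0.073, -3.141, 0.0]
ft_force: [-0.1, 0.3, -0.4]
width: 24.1
```

Emit:
send_rows(
  commands=[
    {"translation":[0,-0.08,0],"twist":[0,0,0]},
    {"translation":[0,-0.13,0],"twist":[0,0,0]},
    {"translation":[0,-0.135,-0.03],"twist":[0,0,0]},
    {"translation":[0,-0.135,-0.07],"twist":[0,0,0]},
    {"translation":[0,-0.135,-0.11],"twist":[0,0,0]},
    {"translation":[0,-0.135,-0.15],"twist":[0,0,0]},
    {"translation":[0,-0.135,-0.15],"twist":[0,0,0]},
    {"translation":[0,-0.135,-0.15],"twist":[0,0,0]},
    {"translation":[0,-0.135,-0.15],"twist":[0,0,0]},
    {"translation":[0,-0.135,-0.15],"twist":[0,0,0]},
  ],
)

```text
t: 26.25
ee_pos: [613.1, -6.9, 282.0]
orientation: [-0.073, 3.14, -0.0]
ft_force: [-0.3, 0.1, 0.5]
width: 23.9
```

Run:
```python
from m import *
a,K,T=grab('scene','s3.png'); b,K2,T2=grab('top','t3.png')
o=ctrl.get_obs(); print(o['t'],o['ee_pos'].round(1),o['width'],o['ft_force'].round(1))
A=cv2.resize(a[130:270,210:350],None,fx=4,fy=4,interpolation=2)
cv2.imwrite('pics/c4.png',A[:,:,::-1])
c=np.array([729,93.]);g=np.radians(2.4);ex=np.array([np.cos(g),np.sin(g)]);ey=np.array([-ex[1],ex[0]])
w=lambda x,y,z:np.r_[c+x*ex+y*ey,z]
for n,p in dict(tfl=w(-112,129,62),tfr=w(-112,-29,62),kb=w(-140,-95,60),kbtop=w(-140,-95,86),tipc=[613,-7,102],tipL=[613,5,102],tipR=[613,-19,102]).items(): print(n,((proj(K,T,p)-[210,130])*4).round(0),'top',proj(K2,T2,p).round(1))
```

```text
26.35 [613.1  -7.  282.1] 24.229140920006227 [-0.7  0.1  0.1]
tfl [447. 141.] top [193.9 173.2]
tfr [318. 280.] top [242.1 170.4]
kb [220. 326.] top [262.8 177.7]
kbtop [220. 300.] top [262.9 176.7]
tipc [247. 298.] top [262.6 169.8]
tipL [260. 286.] top [258.8 169.9]
tipR [235. 310.] top [266.4 169.7]
```

View pics/c4.png

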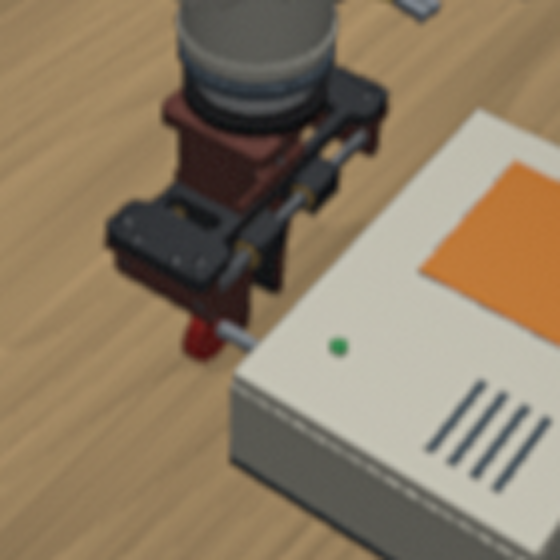

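The fingers sit above the stem, with the near tip at about (235,315) and the knob at (203,340). Lowering.

Emit:
send_rows(
  commands=[
    {"translation":[0,0,-0.05],"twist":[0,0,0]},
    {"translation":[0,0,-0.1],"twist":[0,0,0]},
    {"translation":[0,0,-0.16],"twist":[0,0,0]},
    {"translation":[0,0,-0.22],"twist":[0,0,0]},
    {"translation":[0,0,-0.28],"twist":[0,0,0]},
    {"translation":[0,0,-0.34],"twist":[0,0,0]},
    {"translation":[0,0,-0.4],"twist":[0,0,0]},
    {"translation":[0,0,-0.46],"twist":[0,0,0]},
    {"translation":[0,0,-0.52],"twist":[0,0,0]},
    {"translation":[0,0,-0.57],"twist":[0,0,0]},
  ],
)

```text
t: 27.35
ee_pos: [613.0, -7.0, 224.3]
orientation: [0.072, -3.141, -0.0]
ft_force: [-0.3, 0.6, 0.1]
width: 24.0
```

Emit:
send_rows(
  commands=[
    {"translation":[-0.015,0,0],"twist":[0,0,0]},
    {"translation":[-0.03,0,0],"twist":[0,0,0]},
    {"translation":[-0.045,0,0],"twist":[0,0,0]},
    {"translation":[-0.06,0,0],"twist":[0,0,0]},
    {"translation":[-0.075,0,0],"twist":[0,0,0]},
    {"translation":[-0.09,-0.005,0],"twist":[0,0,0]},
    {"translation":[-0.105,-0.005,0],"twist":[0,0,0]},
    {"translation":[-0.12,-0.005,0],"twist":[0,0,0]},
    {"translation":[-0.135,-0.005,0],"twist":[0,0,0]},
    {"translation":[-0.15,-0.006,0],"twist":[0,0,0]},
  ],
)

```text
t: 28.35
ee_pos: [598.4, -7.6, 225.2]
orientation: [-0.072, 3.139, -0.0]
ft_force: [3.9, 1.3, -0.2]
width: 24.3
```

Emit:
send_rows(
  commands=[
    {"translation":[-0.015,0,0],"twist":[0,0,0]},
    {"translation":[-0.03,0,0],"twist":[0,0,0]},
    {"translation":[-0.045,0,0],"twist":[0,0,0]},
    {"translation":[-0.06,0,0],"twist":[0,0,0]},
    {"translation":[-0.075,0,0],"twist":[0,0,0]},
    {"translation":[-0.09,-0.005,0],"twist":[0,0,0]},
    {"translation":[-0.1,-0.005,0],"twist":[0,0,0]},
    {"translation":[-0.11,-0.005,0],"twist":[0,0,0]},
    {"translation":[-0.12,-0.005,0],"twist":[0,0,0]},
    {"translation":[-0.13,-0.006,0],"twist":[0,0,0]},
  ],
)

```text
t: 29.35
ee_pos: [586.1, -8.1, 225.3]
orientation: [-0.072, 3.137, 0.0]
ft_force: [10.2, 1.7, -4.5]
width: 24.1
```

Emit:
send_rows(
  commands=[
    {"translation":[-0.005,0,0],"twist":[0,0,0]},
    {"translation":[-0.01,0,0],"twist":[0,0,0]},
    {"translation":[-0.015,0,0],"twist":[0,0,0]},
    {"translation":[-0.018,0,0],"twist":[0,0,0]},
    {"translation":[-0.02,0,0],"twist":[0,0,0]},
    {"translation":[-0.022,0,0],"twist":[0,0,0]},
    {"translation":[-0.024,0,0],"twist":[0,0,0]},
    {"translation":[-0.026,0,0],"twist":[0,0,0]},
    {"translation":[-0.028,0,0],"twist":[0,0,0]},
    {"translation":[-0.03,0,0],"twist":[0,0,0]},
  ],
)

```text
t: 30.35
ee_pos: [585.1, -8.1, 225.4]
orientation: [-0.072, 3.131, -0.0]
ft_force: [18.2, 1.8, -12.7]
width: 24.2
```

Run:
```python
from m import *
a,K,T=grab('scene','s4.png')
```

Emit:
send_rows(
  commands=[
    {"translation":[0.005,0,0],"twist":[0,0,0]},
    {"translation":[0.015,0,0],"twist":[0,0,0]},
    {"translation":[0.03,0,0],"twist":[0,0,0]},
    {"translation":[0.045,0,0],"twist":[0,0,0]},
    {"translation":[0.06,0,0],"twist":[0,0,0]},
    {"translation":[0.075,0.005,0],"twist":[0,0,0]},
    {"translation":[0.09,0.005,0],"twist":[0,0,0]},
    {"translation":[0.105,0.005,0],"twist":[0,0,0]},
    {"translation":[0.12,0.005,0],"twist":[0,0,0]},
    {"translation":[0.135,0.006,0],"twist":[0,0,0]},
  ],
)

```text
t: 31.4
ee_pos: [596.0, -7.6, 225.2]
orientation: [-0.072, 3.139, -0.0]
ft_force: [5.3, 0.5, 0.9]
width: 24.0
```

Emit:
send_rows(
  commands=[
    {"translation":[0.012,0,0],"twist":[0,0,0]},
    {"translation":[0.024,0,0],"twist":[0,0,0]},
    {"translation":[0.036,0,0],"twist":[0,0,0]},
    {"translation":[0.048,0,0],"twist":[0,0,0]},
    {"translation":[0.06,0,0],"twist":[0,0,0]},
    {"translation":[0.075,0.005,0],"twist":[0,0,0]},
    {"translation":[0.095,0.005,0],"twist":[0,0,0]},
    {"translation":[0.12,0.005,0],"twist":[0,0,0]},
    {"translation":[0.15,0.005,0],"twist":[0,0,0]},
    {"translation":[0.175,0.006,0],"twist":[0,0,0]},
  ],
)

```text
t: 32.4
ee_pos: [612.6, -7.0, 224.3]
orientation: [0.073, -3.139, -0.0]
ft_force: [0.5, 0.3, 0.1]
width: 24.0
```

Run:
```python
from m import *
a,K,T=grab('scene','s5.png'); b,K2,T2=grab('top','t5.png')
o=ctrl.get_obs(); print(o['t'],o['ee_pos'].round(1),o['width'],o['ft_force'].round(1))
h=np.load('pics/s4.png.npz')['img']
f=lambda i:cv2.resize(i[120:280,210:390],None,fx=2.2,fy=2.2,interpolation=2)
cv2.imwrite('pics/c5.png',np.hstack([f(h),f(a)])[:,:,::-1])
```

```text
32.5 [613.   -7.  224.5] 23.801153762180576 [ 0.3 -0.4 -0.5]
```

View pics/c5.png

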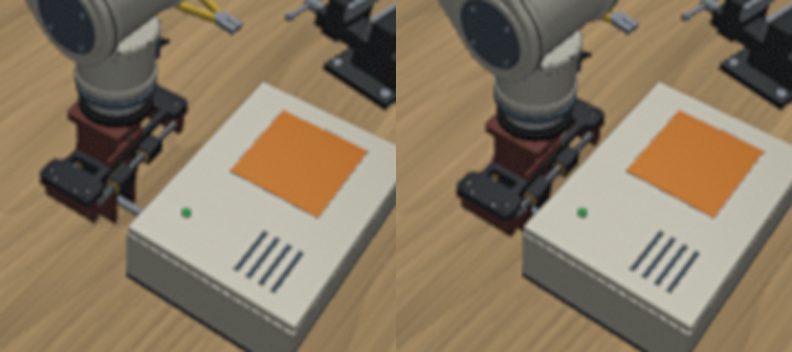

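The left half shows the knob held out and the right half shows it eased back. No lamp indicator is visible. Lifting clear and checking the tray and knob.

Emit:
send_rows(
  commands=[
    {"translation":[0,0,0.08],"twist":[0,0,0]},
    {"translation":[0,0,0.18],"twist":[0,0,0]},
    {"translation":[0,0,0.28],"twist":[0,0,0]},
    {"translation":[0,0,0.38],"twist":[0,0,0]},
    {"translation":[0,0,0.48],"twist":[0,0,0]},
    {"translation":[0,0,0.58],"twist":[0,0,0]},
    {"translation":[0,0,0.68],"twist":[0,0,0]},
    {"translation":[0,0,0.78],"twist":[0,0,0]},
    {"translation":[0,0,0.89],"twist":[0,0,0]},
    {"translation":[0,0,1],"twist":[0,0,0]},
  ],
)

```text
t: 33.5
ee_pos: [613.0, -7.0, 325.8]
orientation: [0.072, -3.141, -0.0]
ft_force: [0.3, -0.7, 0.7]
width: 24.0
```

Emit:
send_rows(
  commands=[
    {"translation":[-0.1,-0.1,0],"twist":[0,0,0]},
    {"translation":[-0.2,-0.2,0],"twist":[0,0,0]},
    {"translation":[-0.3,-0.3,0],"twist":[0,0,0]},
    {"translation":[-0.4,-0.4,0],"twist":[0,0,0]},
    {"translation":[-0.5,-0.5,0],"twist":[0,0,0]},
    {"translation":[-0.6,-0.6,0],"twist":[0,0,0]},
    {"translation":[-0.7,-0.7,0],"twist":[0,0,0]},
    {"translation":[-0.8,-0.8,0],"twist":[0,0,0]},
    {"translation":[-0.9,-0.9,0],"twist":[0,0,0]},
    {"translation":[-1,-1,0],"twist":[0,0,0]},
  ],
)

```text
t: 34.5
ee_pos: [512.2, -107.8, 324.9]
orientation: [-0.073, 3.141, -0.0]
ft_force: [-0.7, -0.4, 0.2]
width: 23.9
```

Emit:
send_rows(
  commands=[
    {"translation":[-0.1,-0.1,0],"twist":[0,0,0]},
    {"translation":[-0.2,-0.2,0],"twist":[0,0,0]},
    {"translation":[-0.3,-0.3,0],"twist":[0,0,0]},
    {"translation":[-0.4,-0.4,0],"twist":[0,0,0]},
    {"translation":[-0.5,-0.5,0],"twist":[0,0,0]},
    {"translation":[-0.6,-0.6,0],"twist":[0,0,0]},
    {"translation":[-0.7,-0.7,0],"twist":[0,0,0]},
    {"translation":[-0.8,-0.8,0],"twist":[0,0,0]},
    {"translation":[-0.9,-0.9,0],"twist":[0,0,0]},
    {"translation":[-0.9,-1,0],"twist":[0,0,0]},
  ],
)

```text
t: 35.5
ee_pos: [421.7, -207.7, 324.8]
orientation: [0.072, -3.14, -0.001]
ft_force: [-0.6, -0.3, 1.1]
width: 24.0
```

Run:
```python
from m import *
a,K,T=grab('scene','s6.png'); b,K2,T2=grab('top','t6.png')
o=ctrl.get_obs(); print(o['t'],o['ee_pos'].round(1),o['ft_force'].round(1))
for f,i in (('s',a),('t',b)):
  for k in ('red','blue'):
    for m,s,c in blobs(masks(i)[k],20):
      print(f,k,s.tolist(),c.round(2), ray(K2,T2,*c,62)[:2].round(1) if f=='t' else '')
cv2.imwrite('pics/c6.png',np.hstack([cv2.resize(a[120:280,210:390],None,fx=2.2,fy=2.2,interpolation=2),cv2.resize(b[90:250,160:340],None,fx=2.2,fy=2.2,interpolation=2)])[:,:,::-1])
```

```text
35.6 [ 423.1 -208.3  325.1] [0.2 0.1 0.3]
s red [224, 34, 13, 19, 194] [230.8   43.14] 
s red [256, 202, 14, 18, 137] [262.28 210.01] 
s red [140, 216, 17, 13, 140] [147.9  221.86] 
t red [256, 178, 14, 5, 59] [262.31 179.73] [586.3  -6.2]
t red [314, 247, 4, 7, 20] [315.5  249.55] [ 357.1 -173. ]
t blue [194, 167, 49, 7, 189] [218.31 170.21] [620.3 137.3]
```

View pics/c6.png

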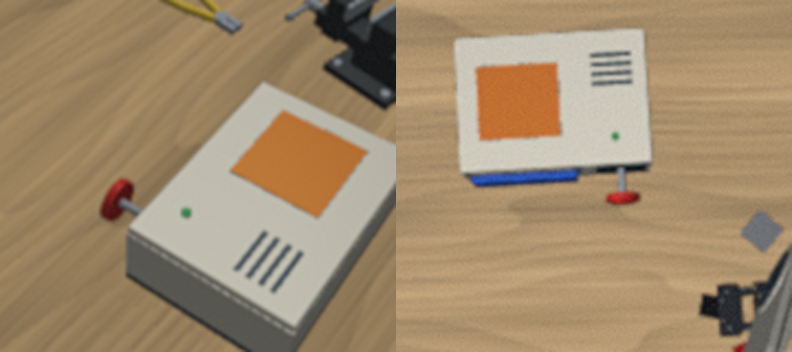

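```bash
python3 -c "
from workcell import ctrl
print(ctrl.close_job())"
```

```text
the job is handed in; nothing more can be done
None
```

The job is done and handed in at about 36 s, with every step in the order you asked. One thing is unconfirmed: I saw no lamp-on sign in the pictures, so switching is judged from the force and travel readings.

- **Tile:** I laid the larger cherry-red square flat near the tray's centre. It went down in slow 0.5 mm steps and was let go at floor height, and a picture confirmed it lay flat.
- **Tray:** I pushed it to its stop at the expected position, where the force rose to 12 N. The last top view still shows it shut, 136 mm in from where it started.
- **Knob:** I pulled it to its outer stop, where the force rose to about 18 N, well above the spring's 7.5 N. I held it there for about 1.1 s, then eased it home at about 15 mm/s with the fingers behind the disc. Afterwards it showed at its starting pixel position in both views.
- **Bystanders:** The arm went nowhere near the pebble, the ruler block or the nipper, and no unexpected contact forces showed. I did not measure their positions again at the end. The arm stands clear of everything.

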